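# Stand the terracotta pots in their own saucers

## Robot

A 6-joint arm with a two-finger parallel gripper is mounted at the origin on the work surface. World frame = base frame: x ahead of the robot, y to its left, z up, the work surface at z = 0. Lengths are in m, angles in rad, forces in N, time in s.
With the tool pointing down it reaches from about 0.4 to 0.925 m from the base axis. Payload 12.5 kg.
Tool frame: the origin (TCP) lies midway between the tips of the shut fingers; the grasp point (between the pads) lies 19 mm behind it; z points along the fingers, y is the line along which they close (so a half turn about z gives the same grasp; the last joint's range is limited). The gripper opens to 95 mm and grips with 3 to 60 N. Pads are 20 mm wide; open, the fingers measure 119 mm over their backs; the gripper's body (75 mm by 180 mm) begins 59 mm behind the grasp point.
Start: joints at [1.119, 0.491, 1.559, -0, 1.092, -0.106], TCP at [0.212, 0.588, 0.215] pointing down, gripper open.
Joint ranges: [-3.1, 3.1], [-0.84, 2.19], [0.05, 2.79], [-1.13, 4.28], [0.06, 2.93], [-2.69, 2.69]. Speed limits (rad/s): [2.22, 2.22, 2.79, 3.14, 3.14, 3.14].

## Interface

Orientations are given as a unit quaternion [w, x, y, z].
In Python, from station import telemetry, optics, robot gives the robot as it stands.
- The arm moves only by the shell command python3 -m handwheel 'ROWS' [FORCE]. ROWS is text: rows parted by semicolons, each of 7 numbers parted by spaces: the shift along the tool's x, y, z in mm, then the turn, a rotation vector about the tool's x, y, z in rad, then the opening, from 0 (shut) to 1 (fully open). A call has 1 to 12 rows; each row is the pose to reach, as a shift and turn from the pose commanded when the call began, along the tool's axes at that moment; what a row does not reach only later rows make up. A row lasts 1/10 s, in which the tool goes at most 50 mm and 8.59 degrees, less where a joint would pass 70% of its speed; a pose out of reach is approached as far as the arm can. A call with a gripper value outside its range is refused whole. The fingers move at their own pace and stop on an object; FORCE is the grip in N (left out, the last holds). Time passes only in rows, so rows that repeat a pose let the fingers close. It gives the time, the measured TCP pose, the force, the opening and the grip force at its end, in the units of the state.
- telemetry.state(): the state, without advancing time (a new reading comes with each control period).
- optics.camera(name): name is "scene" or "top" or "wrist"; returns (picture, depth): 420x560x3 uint8, red, green, blue; 420x560 float32, m along the optical axis (not along the pixel's ray), 0 where there is no reading.
- optics.camera_model(name): a dict with "camera_matrix" (3x3 intrinsics, pixels), "eye" and "orientation" of the camera in the world. Camera axes: x right, y down, z forward; pixel columns grow to the right and rows downward; lengths in m; the calibration is good to about 2 mm. A picture is of the moment at which its call begins: read the wrist's pose just before it. camera_model takes no time and is no camera call; for the wrist camera it gives the pose at the moment of the call.
- robot.sign_off(): hands the job in; it is judged then, once.
The state is a dict: "time_s": time; "q": joint angles; "qvel": joint speeds; "joint_torque": joint torques, N m; "ee_pos": TCP position; "tool_rot": TCP orientation; "force": force on the tool from outside, world axes, zero at the start; "ft_torque": the same for the moment, N m; "grip_width": finger opening in m; "gripper_force": force on a finger pad.
Only numpy, scipy, OpenCV 4.12 (cv2) and the standard library are available. Lean on these libraries where they do the work, as an engineer would, in place of code of your own. Each camera call takes 0.05 s, during which the arm holds its last target. There are 200 camera calls.

## Task

On the garden table, stand each of the four terracotta pots upright in the saucer that matches it in both shape and size: large round, small round, large square and small square, the square pots squarely, with their sides parallel to their saucers' sides. Set each pot down rather than dropping it, and leave the saucers, the mug and the jar where they are.

Things in the scene. Friction and masses are not known exactly. Their poses are not given: they have to be found in the camera images.
- round_pot_large: the large round terracotta pot: loose, empty, open-topped, 64 mm tall, 130 g give or take a third. Its upright rim band, 66 mm in diameter, is the top 20 mm: grip it there from outside. Below, it is narrower: 54 mm in diameter at the foot. Origin at the centre of its underside, z up. Starts upright on the table.
- round_saucer_large: the large round terracotta saucer: a loose, shallow tray flat on the table, 80 mm in diameter outside, 72 mm inside, 12 mm tall; its inner floor is 4 mm above its underside. The large round pot's foot has 9 mm of room all round. Origin at the centre of its underside, z up.
- round_pot_small: the small round terracotta pot: loose, empty, open-topped, 46 mm tall, 60 g give or take a third. Its upright rim band, 46 mm in diameter, is the top 16 mm: grip it there from outside. Below, it is narrower: 34 mm in diameter at the foot. Origin at the centre of its underside, z up. Starts upright on the table.
- round_saucer_small: the small round terracotta saucer: a loose, shallow tray flat on the table, 60 mm in diameter outside, 52 mm inside, 12 mm tall; its inner floor is 4 mm above its underside. The small round pot's foot has 9 mm of room all round. Origin at the centre of its underside, z up.
- square_pot_large: the large square terracotta pot: loose, empty, open-topped, 64 mm tall, 130 g give or take a third. Its upright rim band, 66 mm wide (square), is the top 20 mm: grip it there from outside. Below, it is narrower: 54 mm wide (square) at the foot. Origin at the centre of its underside, z up; x and y square to its four like sides. Starts upright on the table.
- square_saucer_large: the large square terracotta saucer: a loose, shallow tray flat on the table, 80 mm wide (square) outside, 72 mm inside, 12 mm tall; its inner floor is 4 mm above its underside. The large square pot's foot has 9 mm of room all round. Origin at the centre of its underside, z up; x and y are square to its sides.
- square_pot_small: the small square terracotta pot: loose, empty, open-topped, 46 mm tall, 60 g give or take a third. Its upright rim band, 46 mm wide (square), is the top 16 mm: grip it there from outside. Below, it is narrower: 34 mm wide (square) at the foot. Origin at the centre of its underside, z up; x and y square to its four like sides. Starts upright on the table.
- square_saucer_small: the small square terracotta saucer: a loose, shallow tray flat on the table, 60 mm wide (square) outside, 52 mm inside, 12 mm tall; its inner floor is 4 mm above its underside. The small square pot's foot has 9 mm of room all round. Origin at the centre of its underside, z up; x and y are square to its sides.
- mug: a white coffee mug standing among the pots, 68 mm in diameter at the rim, 72 mm tall, with its handle on its own +y side; origin at the centre of its underside. Not part of the job: stays where it is.
- jar: a closed round glass jar with a steel lid standing among the pots, 58 mm in diameter, 76 mm tall; origin at the centre of its underside. Not part of the job: stays where it is. Nothing within reach among the pots is taller than this jar.
Things that resemble listed ones, but are neither listed nor needed, are in the scene too. What is shaped like the square_pot_small but blue is not meant. Leave any purple look-alike of the round_pot_large alone.

How it is judged:
At the end, for the whole second after the job is handed in: Each pot stands upright (within 0.1 rad), at rest, on the floor of its own saucer, centred within 11 mm (round) or 14 mm (square), square pots within 0.26 rad of parallel (any quarter turn); saucers flat on the table, mug and jar upright (within 0.15 rad) (horizontal distance between round_pot_large and round_saucer_large below 0.011 m and z of round_pot_large in the frame of round_saucer_large between 0.001 and 0.008 m and angle between each of round_pot_large, round_saucer_large, round_pot_small, round_saucer_small, square_pot_large, square_saucer_large, square_pot_small, square_saucer_small's own z axis and vertical below 0.1 rad and height (world z) of each of round_saucer_large, round_saucer_small, square_saucer_large, square_saucer_small below 0.006 m and linear speed of each of round_pot_large, round_pot_small, square_pot_large, square_pot_small below 0.02 m/s and angular speed of each of round_pot_large, round_pot_small, square_pot_large, square_pot_small below 0.2 rad/s and horizontal distance between round_pot_small and round_saucer_small below 0.011 m and z of round_pot_small in the frame of round_saucer_small between 0.001 and 0.008 m and horizontal distance between square_pot_large and square_saucer_large below 0.014 m and z of square_pot_large in the frame of square_saucer_large between 0.001 and 0.008 m and (angle between the x axis of square_pot_large and the x axis of square_saucer_large, either way round below 0.26 rad or angle between the x axis of square_pot_large and the y axis of square_saucer_large, either way round below 0.26 rad) and horizontal distance between square_pot_small and square_saucer_small below 0.014 m and z of square_pot_small in the frame of square_saucer_small between 0.001 and 0.008 m and (angle between the x axis of square_pot_small and the x axis of square_saucer_small, either way round below 0.26 rad or angle between the x axis of square_pot_small and the y axis of square_saucer_small, either way round below 0.26 rad) and angle between each of mug, jar's own z axis and vertical below 0.15 rad); the robot touches nothing.
It fails at once if a pot is dropped (moving free of the fingers faster than 0.7 m/s, as after a fall of 25 mm) ((linear speed of round_pot_large above 0.7 m/s and contact force between round_pot_large and the fingers below 0.05 N) or (linear speed of round_pot_small above 0.7 m/s and contact force between round_pot_small and the fingers below 0.05 N) or (linear speed of square_pot_large above 0.7 m/s and contact force between square_pot_large and the fingers below 0.05 N) or (linear speed of square_pot_small above 0.7 m/s and contact force between square_pot_small and the fingers below 0.05 N)).
It fails at once if a saucer is moved more than 40 mm from where it stood (distance of any of round_saucer_large, round_saucer_small, square_saucer_large, square_saucer_small from where it was at the start of the episode above 0.04 m).
It fails at once if the mug or the jar is moved more than 40 mm (distance of any of mug, jar from where it was at the start of the episode above 0.04 m).
It also fails if it takes over 112 s, if anything falls off the work surface, if the arm or the gripper's body presses on something with over 40 N, if the wrist force passes 120 N, or if a joint passes its speed limit or range.

## Working session

There is one attempt and no reset: what is moved stays moved. The work goes in short steps, Python scripts to look and compute and a shell command to move; the robot and the scene stay as the last step left them, time stands still between calls to the robot, and variables do not carry over. Pictures are saved under pics/ and viewed, at most 14 in all, crops included, and the job is handed in when it is done.

```bash
mkdir -p pics; ls
python3 - <<'E'
from station import telemetry, optics
import numpy as np, cv2
np.set_printoptions(precision=4,suppress=True)
s=telemetry.state(); print({k:s[k] for k in('time_s','ee_pos','tool_rot','grip_width')})
for n in('scene','top'):
    p,d=optics.camera(n); cv2.imwrite(f'pics/{n}0.png',p[...,::-1]); np.savez(f'{n}0.npz',p=p,d=d)
    m=optics.camera_model(n); print(n,m, (d==0).mean())
print(optics.camera_model('wrist'))
E
```

```text
pics
{'time_s': 0.0, 'ee_pos': array([0.2117, 0.5878, 0.2141]), 'tool_rot': array([-0.0002,  0.172 ,  0.9851, -0.0005]), 'grip_width': 0.09486730371940412}
scene {'camera_matrix': array([[428.5235,   0.    , 276.1499],
       [  0.    , 428.5235, 206.931 ],
       [  0.    ,   0.    ,   1.    ]]), 'eye': array([ 1.0388, -0.5972,  0.7699]), 'orientation': array([-0.3651,  0.8726,  0.2965, -0.1316])} 0.00407312925170068
top {'camera_matrix': array([[437.6764,   0.    , 283.0992],
       [  0.    , 437.6764, 207.5131],
       [  0.    ,   0.    ,   1.    ]]), 'eye': array([0.3658, 0.0049, 1.2927]), 'orientation': array([ 0.0562, -0.6962,  0.7138, -0.0519])} 0.004085884353741497
{'camera_matrix': array([[303.1722,   0.    , 287.5955],
       [  0.    , 303.1722, 214.365 ],
       [  0.    ,   0.    ,   1.    ]]), 'eye': array([0.1476, 0.6117, 0.3851]), 'orientation': array([0.1008, 0.8116, 0.5711, 0.07  ])}
```

View pics/top0.png

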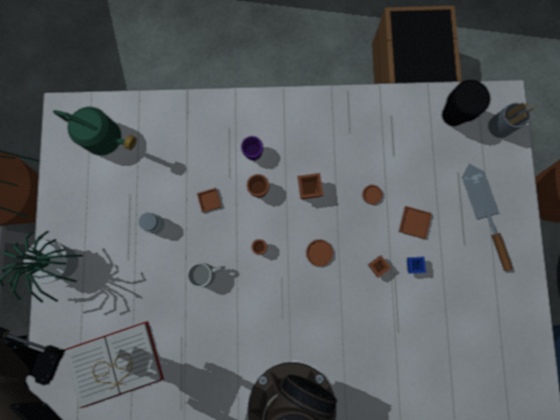

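View pics/scene0.png

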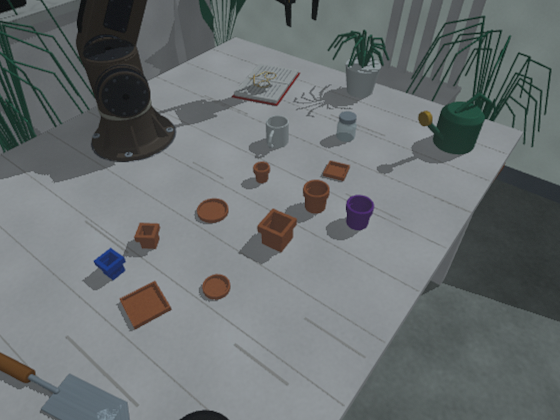

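The top view shows these things (pixels are column, row):
- **Round pots:** terracotta at (258,185), which is large, and (259,246), which is small. The purple one at (252,148) is the look-alike to leave alone.
- **Square pots:** (310,186) is large and (379,266) is small. The blue one at (416,265) is not meant.
- **Saucers:** large round (319,252), small round (372,194), large square (415,222), small square (209,200).
- **Mug and jar:** mug at (202,273), jar at (151,222).

The scene view agrees with this.

```bash
cat > h.py <<'E'
import numpy as np, cv2
from scipy.spatial.transform import Rotation as R
def rot(q): return R.from_quat(np.r_[q[1:],q[0]]).as_matrix()
def rays(m,uv):
    K=m['camera_matrix']; uv=np.atleast_2d(uv).astype(float)
    return np.c_[(uv[:,0]-K[0,2])/K[0,0],(uv[:,1]-K[1,2])/K[1,1],np.ones(len(uv))]@rot(m['orientation']).T
def plane(m,uv,z):   # rays onto the plane at height z
    r=rays(m,uv); e=np.array(m['eye']); return e+r*((z-e[2])/r[:,2])[:,None]
def cloud(m,uv,d): return np.array(m['eye'])+rays(m,uv)*d[uv[:,1],uv[:,0]][:,None]
def mask(p):         # terracotta
    h=cv2.cvtColor(p,cv2.COLOR_RGB2HSV); k=((h[...,0]<14)|(h[...,0]>174))&(h[...,1]>110)&(h[...,2]>35)
    return k.astype(np.uint8)
def blobs(p,lo=60,hi=1e9):
    n,l,s,c=cv2.connectedComponentsWithStats(mask(p))
    return [(c[i],np.argwhere(l==i)[:,::-1],s[i]) for i in range(1,n) if lo<s[i][4]<hi]
E
python3 - <<'E'
from h import *; from station import optics
for n in('top','scene'):
    f=np.load(n+'0.npz'); p,d=f['p'],f['d']; m=optics.camera_model(n)
    print(n)
    for c,uv,s in blobs(p,60,4000):
        uv=uv[d[uv[:,1],uv[:,0]]>0]; P=cloud(m,uv,d)
        zt=np.percentile(P[:,2],95); 
        if not(0<zt<.1): continue
        T=P[P[:,2]>zt-.008] if zt>.03 else P
        xy=(T[:,:2]*1000).astype(np.float32); r=cv2.minAreaRect(xy); cc=cv2.minEnclosingCircle(xy)
        print(c.round(0),'n',len(uv),'ztop %.1f zmin %.1f'%(zt*1e3,P[:,2].min()*1e3),'rect',np.round(r[0],1),np.round(r[1],1),round(r[2],1),'circ',np.round(cc[0],1),round(2*cc[1],1))
E
```

```text
top
[258. 185.] n 343 ztop 64.9 zmin -3.0 rect [621.9  81.5] [60.1 56.1] 26.4 circ [622.2  82. ] 61.9
[310. 186.] n 459 ztop 66.5 zmin -2.8 rect [616.7 -68.6] [63.5 60.5] 6.7 circ [617.3 -69.2] 81.9
[372. 194.] n 254 ztop 11.9 zmin -3.6 rect [ 597.1 -255.7] [51.9 53.4] 26.6 circ [ 597.1 -255.4] 55.6
[209. 200.] n 332 ztop 12.1 zmin -3.1 rect [592.7 230. ] [57.3 54.5] 14.2 circ [593.6 230.7] 72.7
[415. 222.] n 657 ztop 12.3 zmin -4.1 rect [ 510.5 -376.8] [76.7 76.7] 72.7 circ [ 510.8 -377.3] 103.2
[259. 247.] n 150 ztop 48.0 zmin -1.8 rect [448.  80.] [37.  37.3] 89.7 circ [447.8  81.1] 39.6
[319. 253.] n 495 ztop 10.2 zmin -6.5 rect [429.5 -92.3] [71.8 71.2] 43.6 circ [428.2 -92. ] 73.4
[379. 266.] n 219 ztop 49.4 zmin -1.9 rect [ 384.3 -256.8] [41.8 42.3] 35.7 circ [ 383.4 -257.1] 53.7
[154. 350.] n 101 ztop 8.4 zmin -2.7 rect [165.1 387.3] [164.1   6. ] 16.8 circ [164.5 389.2] 164.1
scene
[270.  95.] n 103 ztop 7.6 zmin -1.0 rect [196.3 476.9] [288.5 138.4] 72.9 circ [133.  496.3] 288.6
[336. 170.] n 292 ztop 14.2 zmin 1.3 rect [595.2 230.4] [59.  64.5] 15.9 circ [596.6 230.3] 80.2
[261. 168.] n 89 ztop 49.1 zmin 27.1 rect [449.8  79.2] [37.6 41.9] 38.8 circ [449.7  78.4] 44.0
[316. 195.] n 540 ztop 65.6 zmin 2.3 rect [626.1  78.7] [59.1 63.8] 34.9 circ [626.7  78.4] 65.3
[212. 210.] n 507 ztop 13.6 zmin 1.5 rect [430.5 -94.1] [75.6 78.8] 73.4 circ [430.3 -92.7] 81.0
[279. 227.] n 648 ztop 66.6 zmin 2.4 rect [620.4 -71.1] [66.4 67.1] 6.4 circ [620.8 -71.7] 87.9
[148. 234.] n 320 ztop 49.3 zmin 3.3 rect [ 386.8 -258.6] [46.  47.4] 34.4 circ [ 386.9 -258.8] 62.4
[215. 287.] n 470 ztop 14.2 zmin 1.0 rect [ 599.7 -257.9] [57.  56.8] 81.4 circ [ 600.1 -256.7] 59.9
[145. 304.] n 1307 ztop 14.2 zmin -0.5 rect [ 512.3 -379.5] [78.1 80.3] 72.5 circ [ 511.8 -380.1] 108.5
```

Heights and sizes from both views match the text: pots about 65 and 48 mm tall, saucers about 12 mm, and the two views' positions agree within 4 mm. I'll check identities in one enlarged crop and print the first shift.

```bash
cat >> h.py <<'E'
def go(s,x,y,z,yaw):  # mm, deg: shift and turn in tool axes, upright tool wanted
    M=rot(s['tool_rot']); d=M.T@(np.array([x,y,z])-1e3*np.array(s['ee_pos']))
    a=np.radians(yaw); best=None
    for b in(a,a+np.pi):
        Y=np.array([np.cos(b),np.sin(b),0]); Z=np.array([0,0,-1.]); D=np.c_[np.cross(Y,Z),Y,Z]
        v=R.from_matrix(M.T@D).as_rotvec()
        if best is None or np.linalg.norm(v)<np.linalg.norm(best): best=v
    print('at',np.round(1e3*np.array(s['ee_pos']),1),'yaw %.1f'%np.degrees(np.arctan2(M[1,1],M[0,1])),'-> shift',d.round(1),'turn',best.round(3),'rows>=',round(max(np.linalg.norm(d)/50,np.degrees(np.linalg.norm(best))/8.59),1))
E
python3 - <<'E'
from h import *; from station import optics, telemetry
p=np.load('top0.npz')['p'][130:290,190:450]
cv2.imwrite('pics/crop0.png',cv2.resize(np.clip(p[...,::-1]*1.6,0,255).astype(np.uint8),None,fx=3,fy=3,interpolation=cv2.INTER_CUBIC))
m=optics.camera_model('top'); f=np.load('top0.npz')
for n,uv in dict(purple=(252,148),mug=(201,273),jar=(151,222),blue=(416,265)).items(): print(n,(cloud(m,np.array([uv]),f['d'])*1e3).round())
M=optics.camera_model('wrist'); s=telemetry.state(); T=rot(s['tool_rot'])
print('cam axes in tool',(T.T@rot(M['orientation'])).round(2),T.T@(M['eye']-s['ee_pos']))
go(s,624,80,200,90)
E
```

```text
purple [[750. 100.   6.]]
mug [[378. 254.   6.]]
jar [[522. 382.  76.]]
blue [[ 385. -372.    6.]]
cam axes in tool [[ 0.   -0.97 -0.24]
 [ 1.    0.   -0.  ]
 [ 0.   -0.24  0.97]] [ 0.06844039  0.00052139 -0.17100272]
at [211.7 587.8 214.1] yaw 70.2 -> shift [-560.  -338.    14.4] turn [-0.001 -0.    -0.346] rows>= 13.1
```

View pics/crop0.png

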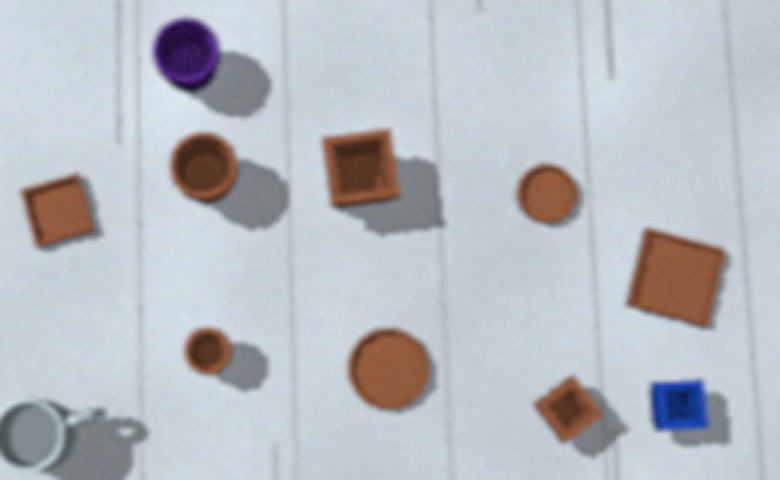

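The crop (3x from the top view's (190,130)) shows the pots clearly. Terracotta: large round (204,167), small round (208,351), large square (361,168), small square (569,408). The look-alikes are purple (187,53) and blue (680,405). The terracotta ones fit the description. I'll move to the large round pot now.

```bash
python3 -m handwheel '-280 -169 7 0 0 -0.17 1;-560 -338 14 0 0 -0.346 1;-560 -338 14 0 0 -0.346 1;-560 -338 14 0 0 -0.346 1;-560 -338 14 0 0 -0.346 1;-560 -338 14 0 0 -0.346 1;-560 -338 14 0 0 -0.346 1;-560 -338 14 0 0 -0.346 1;-560 -338 14 0 0 -0.346 1;-560 -338 14 0 0 -0.346 1;-560 -338 14 0 0 -0.346 1;-560 -338 14 0 0 -0.346 1' 20
cat > look.py <<'E'
import sys
from h import *; from station import optics, telemetry
def look(z,name=None,lo=250):   # wrist view; blobs' top contour cast onto plane z (mm)
    m=optics.camera_model('wrist'); p,d=optics.camera('wrist')
    if name: cv2.imwrite(f'pics/{name}.png',p[...,::-1])
    for c,uv,s in blobs(p,lo,60000):
        k=d[uv[:,1],uv[:,0]]>0; P=cloud(m,uv[k],d); zt=np.percentile(P[:,2],97)*1e3
        u=uv[k][P[:,2]*1e3>zt-6] if zt>25 else uv
        edge=(s[0]<2 or s[1]<2 or s[0]+s[2]>558 or s[1]+s[3]>418)
        Q=plane(m,u,(zt if zt<90 else z)/1e3)[:,:2]*1e3; q=Q.astype(np.float32)
        r=cv2.minAreaRect(q); cc=cv2.minEnclosingCircle(q)
        print(c.round(0),'EDGE' if edge else '','ztop %.1f'%zt,'rect',np.round(r[0],1),np.round(r[1],1),round(r[2],1),'circ',np.round(cc[0],1),round(2*cc[1],1))
    return telemetry.state()
E
python3 - <<'E'
from look import *
s=look(64,'w1'); go(s,624,80,200,90)
E
```

```text
time_s: 1.3
ee_pos: [0.5886, 0.1232, 0.2016]
tool_rot: [-0.0, -0.0, 1.0, 0.0]
force: [0.1, 1.2, 0.5]
grip_width: 0.0951
gripper_force: 0.0
[90. 50.]  ztop 13.7 rect [429.7 -89. ] [81.1 77.1] 82.7 circ [429.8 -88.6] 82.6
[246.  63.]  ztop 48.0 rect [449.2  81.8] [43.2 43.2] 0.1 circ [449.3  81.9] 45.0
[376. 199.]  ztop 13.6 rect [592.5 230. ] [59.4 59.2] 15.2 circ [592.1 230.2] 82.3
[117. 226.]  ztop 66.0 rect [617.2 -66.6] [65.1 67.8] 5.8 circ [616.5 -66.1] 90.2
[249. 235.]  ztop 65.7 rect [622.3  82.5] [62.4 63.7] 44.6 circ [622.4  82.7] 64.5
at [592.7 118.1 201.2] yaw 89.8 -> shift [-31.4 -38.    1.3] turn [-0.001  0.002 -0.003] rows>= 1.0
```

```bash
python3 -m handwheel '-29.5 -36 1 0 0 -0.003 1;-29.5 -36 1 0 0 -0.003 1;-29.5 -36 30 0 0 -0.003 1;-29.5 -36 60 0 0 -0.003 1;-29.5 -36 90 0 0 -0.003 1;-29.5 -36 90 0 0 -0.003 1;-29.5 -36 90 0 0 -0.003 1'
python3 - <<'E'
from look import *
s=look(64); go(s,622,82,35,90)
E
```

```text
time_s: 2.05
ee_pos: [0.6171, 0.0895, 0.1122]
tool_rot: [-0.0, -0.002, 1.0, 0.0]
force: [-0.1, -0.5, -0.2]
grip_width: 0.0953
gripper_force: 0.0
[64. 15.] EDGE ztop 13.8 rect [457.8 -87.3] [25.2 76.5] 0.3 circ [445.5 -87.3] 76.5
[277.  13.] EDGE ztop 47.8 rect [464.9  82.1] [14.5 40.8] 0.3 circ [457.9  82.1] 40.8
[443. 188.]  ztop 13.6 rect [592.9 228.9] [60.1 61.9] 15.2 circ [593.2 228.8] 84.7
[ 91. 218.]  ztop 65.9 rect [616.1 -66.4] [62.9 68.5] 5.4 circ [616.4 -66. ] 90.0
[277. 236.]  ztop 65.6 rect [621.3  81.7] [61.8 62.8] 0.3 circ [622.9  81.4] 65.4
at [617.6  89.5 113.1] yaw 90.2 -> shift [-4.3 -7.5 78.1] turn [0.    0.001 0.004] rows>= 1.6
```

```bash
python3 -m handwheel '-4.5 -7.5 10 0 0 0 1;-4.5 -7.5 30 0 0 0 1;-4.5 -7.5 55 0 0 0 1;-4.5 -7.5 72 0 0 0 1;-4.5 -7.5 77 0 0 0 1;-4.5 -7.5 77 0 0 0 1;-4.5 -7.5 77 0 0 0 0.55;-4.5 -7.5 77 0 0 0 0.55;-4.5 -7.5 77 0 0 0 0.55;-4.5 -7.5 77 0 0 0 0.55;-4.5 -7.5 77 0 0 0 0.55;-4.5 -7.5 77 0 0 0 0.55' 20
```

```text
time_s: 3.3
ee_pos: [0.6219, 0.0817, 0.0353]
tool_rot: [0.0, -0.002, 1.0, 0.0]
force: [-0.9, 0.4, 5.2]
grip_width: 0.0662
gripper_force: 20.0
```

```bash
python3 -m handwheel '0 0 -10 0 0 0 0.55;0 0 -35 0 0 0 0.55;0 0 -65 0 0 0 0.55;15 -13 -85 0 0 0 0.55;40 -36 -90 0 0 0 0.55;70 -63 -90 0 0 0 0.55;100 -90 -90 0 0 0 0.55;130 -117 -90 0 0 0 0.55;160 -144 -90 0 0 0 0.55;180 -162 -90 0 0 0 0.55;192 -173 -90 0 0 0 0.55;192 -173 -90 0 0 0 0.55'
python3 -m handwheel '0 0 0 0 0 0 0.55;0 0 0 0 0 0 0.55'
python3 - <<'E'
from look import *
s=look(64,'w2'); go(s,429.5,-91.5,39.5,90)
E
```

```text
time_s: 4.5
ee_pos: [0.4292, -0.0929, 0.1254]
tool_rot: [-0.0, -0.001, 1.0, 0.0]
force: [0.2, 0.3, -1.2]
grip_width: 0.0663
gripper_force: 20.0
time_s: 4.7
ee_pos: [0.431, -0.0916, 0.125]
tool_rot: [0.0, -0.002, 1.0, -0.0]
force: [1.1, 0.6, -1.4]
grip_width: 0.0664
gripper_force: 20.0
[ 90. 162.]  ztop 48.1 rect [ 384.  -254.8] [46.3 48. ] 34.5 circ [ 384.2 -254.8] 64.8
[287. 230.]  ztop 155.0 rect [447.7 -91.5] [ 50.6 106.2] 0.3 circ [472.1 -91.4] 106.2
[479. 233.]  ztop 47.5 rect [443.6  79.7] [47.3 37.9] 68.7 circ [446.3  78.7] 47.4
[  9. 251.] EDGE ztop 214.2 rect [ 457.7 -316.5] [ 0.8 23.8] 22.8 circ [ 457.7 -316.4] 23.8
[287. 317.]  ztop 155.5 rect [514.7 -91.3] [92.2 28.9] 89.7 circ [501.2 -91.2] 92.2
at [430.9 -91.5 124.9] yaw 90.2 -> shift [ 1.4  0.  85.4] turn [0.    0.    0.004] rows>= 1.7
```

View pics/w2.png

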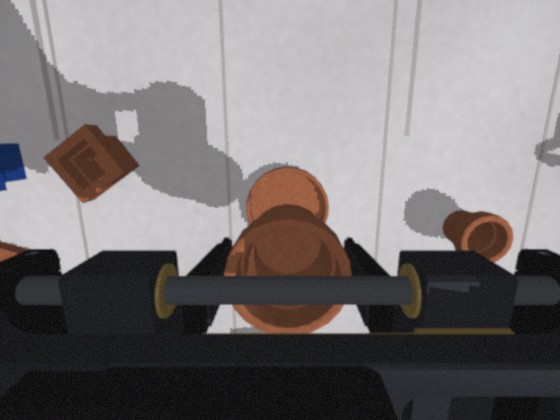

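The wrist view shows the held pot at (288,262) with its saucer below at (288,200), both centred on the same column. I'll lower it.

```bash
python3 -m handwheel '1.5 0 20 0 0 0 0.55;1.5 0 45 0 0 0 0.55;1.5 0 65 0 0 0 0.55;1.5 0 75 0 0 0 0.55;1.5 0 80 0 0 0 0.55;1.5 0 83 0 0 0 0.55;1.5 0 85 0 0 0 0.55;1.5 0 85 0 0 0 0.55'
```

```text
time_s: 5.55
ee_pos: [0.429, -0.092, 0.0402]
tool_rot: [0.0, -0.002, 1.0, -0.0]
force: [0.3, 0.4, -1.0]
grip_width: 0.0662
gripper_force: 20.0
```

```bash
python3 -m handwheel '0 0 1 0 0 0 0.55;0 0 1.5 0 0 0 0.55;0 0 1.5 0 0 0 0.85;0 0 1.5 0 0 0 0.85;0 0 1.5 0 0 0 0.85;0 0 -5 0 0 0 0.85;0 0 -25 0 0 0 0.9;0 0 -60 0 0 0 1;0 0 -95 0 0 0 1;0 0 -100 0 0 0 1;0 0 -100 0 0 0 1'
python3 - <<'E'
from look import *
s=look(64,'w3'); go(s,448.5,81,120,90)
E
```

```text
time_s: 6.65
ee_pos: [0.429, -0.0921, 0.1408]
tool_rot: [0.001, -0.002, 1.0, -0.0]
force: [-0.1, -0.4, -0.9]
grip_width: 0.0954
gripper_force: 0.0
[102. 163.]  ztop 48.1 rect [ 384.1 -255.1] [46.1 47.3] 34.5 circ [ 384.4 -255.6] 64.0
[288. 214.]  ztop 69.6 rect [429.8 -91.8] [64.7 62.4] 2.0 circ [429.8 -91.4] 64.7
[469. 230.]  ztop 47.6 rect [442.   78.9] [37.1 46.7] 0.3 circ [447.3  78.3] 48.2
[ 14. 248.] EDGE ztop 228.0 rect [ 459.5 -323.4] [ 4.  44.6] 16.1 circ [ 461.5 -322.8] 44.6
at [428.6 -91.9 139.8] yaw 90.2 -> shift [-20.4 172.9  19.8] turn [-0.     0.     0.003] rows>= 3.5
```

View pics/w3.png

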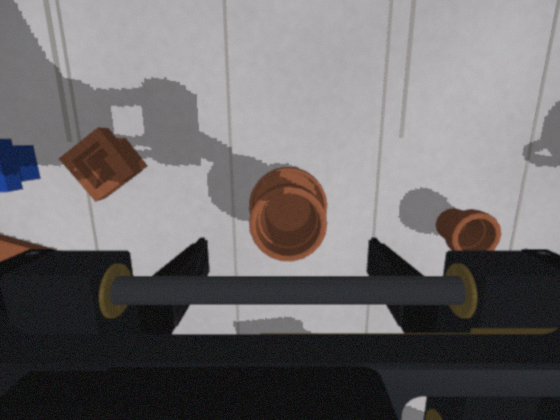

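The pot stands in its saucer: rim at 69.6 mm (4 mm higher than before), centred at (429.8, -91.5). Next is the small round pot.

```bash
python3 -m handwheel '-4 40 0 0 0 0 1;-10 85 0 0 0 0 1;-15 130 0 0 0 0 1;-20 165 0 0 0 0 1;-20 172.5 15 0 0 0 1;-20 172.5 40 0 0 0 1;-20 172.5 55 0 0 0 1;-20 172.5 55 0 0 0 1;-20 172.5 55 0 0 0 1'
python3 - <<'E'
from look import *
s=look(46); go(s,448.5,81,19,90)
E
```

```text
time_s: 7.6
ee_pos: [0.4478, 0.0805, 0.0842]
tool_rot: [-0.001, -0.002, 1.0, 0.0]
force: [0.0, 0.8, -0.1]
grip_width: 0.0948
gripper_force: 0.0
[ 61. 204.] EDGE ztop 69.3 rect [432. -78.] [47.  63.8] 77.3 circ [431.9 -86.4] 67.6
[289. 233.]  ztop 47.8 rect [446.3  82. ] [44.3 43.1] 0.3 circ [446.3  81.6] 45.0
at [448.2  80.5  84.7] yaw 90.2 -> shift [-0.4  0.5 65.7] turn [ 0.    -0.001  0.003] rows>= 1.3
```

```bash
python3 -m handwheel '0.5 0.5 25 0 0 0 0.9;0.5 0.5 45 0 0 0 0.8;0.5 0.5 60 0 0 0 0.75;0.5 0.5 65.5 0 0 0 0.75;0.5 0.5 65.5 0 0 0 0.7;0.5 0.5 65.5 0 0 0 0.38;0.5 0.5 65.5 0 0 0 0.38;0.5 0.5 65.5 0 0 0 0.38;0.5 0.5 65.5 0 0 0 0.38;0.5 0.5 65.5 0 0 0 0.38' 15
python3 - <<'E'
from h import *; from station import telemetry
go(telemetry.state(),597.5,-255.5,110,90)
E
```

```text
time_s: 8.65
ee_pos: [0.448, 0.0811, 0.0199]
tool_rot: [0.001, -0.002, 1.0, 0.0]
force: [-0.7, 0.1, 7.3]
grip_width: 0.046
gripper_force: 15.0
at [448.   81.1  19.9] yaw 90.2 -> shift [-148.5 -337.1  -90. ] turn [0.    0.001 0.003] rows>= 7.6
```

```bash
python3 -m handwheel '0 0 -10 0 0 0 0.38;0 0 -35 0 0 0 0.38;0 0 -65 0 0 0 0.38;-8 -18 -85 0 0 0 0.38;-22 -50 -90 0 0 0 0.38;-38 -86 -90 0 0 0 0.38;-54 -123 -90 0 0 0 0.38;-70 -159 -90 0 0 0 0.38;-86 -195 -90 0 0 0 0.38;-102 -232 -90 0 0 0 0.38;-118 -268 -90 0 0 0 0.38;-134 -305 -90 0 0 0 0.38'
python3 -m handwheel '-8 -18 0 0 0 0 0.38;-14 -31 0 0 0 0 0.38;-14 -31 0 0 0 0 0.38;-14 -31 0 0 0 0 0.38'
python3 - <<'E'
from look import *
s=look(12,'w4'); go(s,597.3,-255.4,24,90)
E
```

```text
time_s: 9.85
ee_pos: [0.5829, -0.225, 0.1101]
tool_rot: [-0.0, -0.002, 1.0, 0.0]
force: [-0.1, 1.0, 0.4]
grip_width: 0.0462
gripper_force: 15.0
time_s: 10.25
ee_pos: [0.5963, -0.2536, 0.1094]
tool_rot: [-0.0, -0.002, 1.0, 0.0]
force: [0.3, -0.2, -1.1]
grip_width: 0.0459
gripper_force: 15.0
[495.  27.] EDGE ztop 69.1 rect [ 457.  -106.2] [44.9 14.2] 69.0 circ [ 454. -105.] 44.9
[141. 114.]  ztop 13.7 rect [ 511.1 -375.9] [81.8 78.6] 72.8 circ [ 511.1 -376.1] 111.0
[286. 236.]  ztop 136.8 rect [ 632.4 -252.6] [46.1 84.3] 0.3 circ [ 651.2 -252.5] 84.5
[501. 238.] EDGE ztop 65.5 rect [606.1 -78.2] [44.3 59. ] 6.2 circ [605.3 -79.6] 68.8
at [ 596.4 -253.3  109.5] yaw 90.2 -> shift [-1.  -2.2 85.5] turn [ 0.001 -0.001  0.004] rows>= 1.7
```

View pics/w4.png

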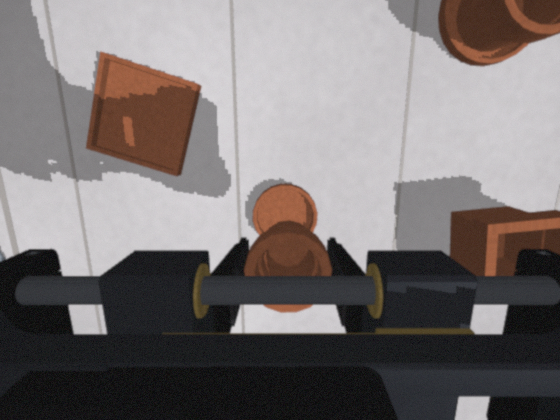

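The view shows the small round saucer at (285,212), behind the held pot at (287,265). I'll cast its edges onto the measured 12 mm plane.

Run:
```python
from h import *; from station import optics
m=optics.camera_model('wrist')
print((plane(m,[(252.5,212),(317.5,212),(285,183.5)],.012)*1e3).round(1))
```

```text
[[ 593.4 -284.7   12. ]
 [ 593.1 -225.5   12. ]
 [ 567.2 -255.2   12. ]]
```

```bash
python3 -m handwheel '-1 -2 20 0 0 0 0.38;-1 -2 45 0 0 0 0.38;-1 -2 65 0 0 0 0.38;-1 -2 75 0 0 0 0.38;-1 -2 80 0 0 0 0.38;-1 -2 83 0 0 0 0.38;-1 -2 85 0 0 0 0.38;-1 -2 85.5 0 0 0 0.38;-1 -2 85.5 0 0 0 0.38'
```

```text
time_s: 11.2
ee_pos: [0.598, -0.2566, 0.0243]
tool_rot: [0.0, -0.002, 1.0, -0.0]
force: [-0.1, -1.2, -1.5]
grip_width: 0.0463
gripper_force: 15.0
```

```bash
python3 -m handwheel '0 0 1 0 0 0 0.38;0 0 1 0 0 0 0.38;0 0 1 0 0 0 0.65;0 0 1 0 0 0 0.65;0 0 1 0 0 0 0.65;0 0 -5 0 0 0 0.65;0 0 -25 0 0 0 0.75;0 0 -60 0 0 0 0.8;0 0 -95 0 0 0 0.8;0 0 -100 0 0 0 0.8;0 0 -100 0 0 0 0.8'
python3 - <<'E'
from look import *
s=look(46); go(s,384.2,-255.5,100,34.5)
E
```

```text
time_s: 12.3
ee_pos: [0.5982, -0.2566, 0.1252]
tool_rot: [0.001, -0.002, 1.0, -0.001]
force: [-1.3, 0.0, -0.6]
grip_width: 0.076
gripper_force: 0.0
[492.  27.] EDGE ztop 69.1 rect [ 455.6 -102.7] [54.  19.5] 75.9 circ [ 450.1 -101.3] 54.1
[153. 113.]  ztop 13.6 rect [ 511.  -376.1] [81.5 78.4] 72.7 circ [ 510.9 -376.5] 111.0
[288. 212.]  ztop 51.6 rect [ 596.3 -256. ] [44.2 43.8] 34.2 circ [ 596.4 -256.1] 44.7
[503. 228.] EDGE ztop 65.6 rect [607.  -83.2] [44.5 90. ] 6.0 circ [609.2 -81.9] 92.2
at [ 597.7 -256.3  123.8] yaw 90.2 -> shift [213.5   1.5  23.8] turn [0.    0.    0.972] rows>= 6.5
```

```bash
python3 -m handwheel '30 0 0 0 0 0.14 0.8;65 0 0 0 0 0.28 0.8;100 0 0 0 0 0.42 0.8;135 0 0 0 0 0.56 0.8;170 1 5 0 0 0.7 0.8;200 1 10 0 0 0.84 0.8;213.5 1.5 20 0 0 0.972 0.8;213.5 1.5 24 0 0 0.972 0.8;213.5 1.5 24 0 0 0.972 0.8;213.5 1.5 24 0 0 0.972 0.8'
python3 - <<'E'
from look import *
s=look(46); go(s,384.2,-255.5,19.5,34.5)
E
```

```text
time_s: 13.35
ee_pos: [0.3851, -0.2557, 0.0996]
tool_rot: [-0.0, 0.464, 0.886, 0.0]
force: [1.0, -0.1, 1.1]
grip_width: 0.0758
gripper_force: 0.0
[476.  75.]  ztop 69.4 rect [429.2 -93.4] [66.7 63. ] 34.8 circ [428.8 -93.4] 67.8
[285. 229.]  ztop 48.0 rect [ 383.3 -256.7] [44.8 45.7] 34.8 circ [ 383.6 -257. ] 62.7
at [ 385.1 -255.7   99.7] yaw 34.7 -> shift [ 0.7 -0.6 80.2] turn [0.    0.    0.003] rows>= 1.6
```

```bash
python3 -m handwheel '0.3 -1.3 20 0 0 0 0.8;0.3 -1.3 45 0 0 0 0.8;0.3 -1.3 65 0 0 0 0.75;0.3 -1.3 77 0 0 0 0.75;0.3 -1.3 80 0 0 0 0.7;0.3 -1.3 80 0 0 0 0.7;0.3 -1.3 80 0 0 0 0.38;0.3 -1.3 80 0 0 0 0.38;0.3 -1.3 80 0 0 0 0.38;0.3 -1.3 80 0 0 0 0.38;0.3 -1.3 80 0 0 0 0.38' 15
python3 -m handwheel '0 0 -10 0 0 0 0.38;0 0 -35 0 0 0 0.38;0 0 -65 0 0 0 0.38;0 0 -90 0 0 0 0.38;0 0 -95 0 0 0 0.38;0 0 -95 0 0 0 0.38'
python3 - <<'E'
from look import *
s=telemetry.state(); go(s,592.7,230,115,15.2)
E
```

```text
time_s: 14.5
ee_pos: [0.3833, -0.2563, 0.0203]
tool_rot: [0.0, 0.466, 0.885, -0.0]
force: [0.7, 1.0, 7.2]
grip_width: 0.0458
gripper_force: 15.0
time_s: 15.1
ee_pos: [0.3832, -0.2562, 0.1156]
tool_rot: [0.001, 0.466, 0.885, -0.0]
force: [0.7, 0.0, 0.1]
grip_width: 0.046
gripper_force: 15.0
at [ 383.2 -256.2  115.6] yaw 34.5 -> shift [2.821e+02 4.480e+02 3.000e-01] turn [0.001 0.002 0.337] rows>= 10.6
```

```bash
python3 -m handwheel '11 18 0 0 0 0.02 0.38;33 53 0 0 0 0.05 0.38;56 90 0 0 0 0.08 0.38;80 127 0 0 0 0.11 0.38;103 164 0 0 0 0.14 0.38;127 201 0 0 0 0.17 0.38;150 239 0 0 0 0.2 0.38;174 276 0 0 0 0.23 0.38;197 313 0 0 0 0.26 0.38;220 350 0 0 0 0.29 0.38;243 386 0 0 0 0.31 0.38;262 416 0 0 0 0.325 0.38'
python3 -m handwheel '14 23 0 0 0 0.012 0.38;20 32 0 0 0 0.012 0.38;20 32 0 0 0 0.012 0.38;20 32 0 0 0 0.012 0.38'
python3 - <<'E'
from look import *
s=look(12,'w5'); go(s,592.7,230,24.5,15.2)
E
```

```text
time_s: 16.3
ee_pos: [0.5775, 0.1975, 0.1131]
tool_rot: [-0.001, 0.603, 0.798, -0.001]
force: [0.8, -0.7, -0.1]
grip_width: 0.0457
gripper_force: 15.0
time_s: 16.7
ee_pos: [0.602, 0.2224, 0.1139]
tool_rot: [-0.001, 0.608, 0.794, -0.001]
force: [-0.2, 0.0, -0.1]
grip_width: 0.046
gripper_force: 15.0
[285. 227.]  ztop 141.2 rect [612.1 184.1] [88.5 43. ] 15.3 circ [612.5 181.8] 94.6
[287. 310.]  ztop 141.5 rect [628.  125.9] [84.1 12.4] 15.3 circ [628.  125.6] 84.7
at [602.1 222.3 114.3] yaw 15.2 -> shift [ 9.9 -6.9 89.8] turn [-0.002  0.    -0.001] rows>= 1.8
```

View pics/w5.png

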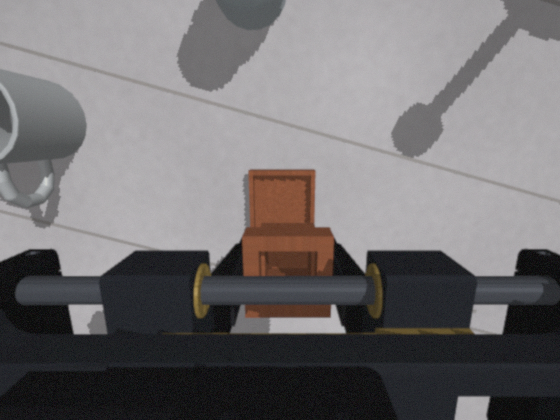

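The saucer is at columns 248–316 and its top edge is at row 170, parallel to the held pot but shifted a little. I'll check it by casting rays at the saucer's rim height.

Run:
```python
from h import *; from station import optics, telemetry
m=optics.camera_model('wrist'); s=telemetry.state(); T=rot(s['tool_rot'])
P=plane(m,[(249,170.5),(316,170.5)],.012)
c=P.mean(0)-T[:,0]*.03; print((P*1e3).round(1),'centre',(c*1e3).round(1)); go(s,c[0]*1e3,c[1]*1e3,24.5,15.2)
```

```text
[[558.  252.2  12. ]
 [616.  268.   12. ]] centre [594.8 231.1  12. ]
at [602.1 222.3 114.3] yaw 15.2 -> shift [10.5 -4.5 89.8] turn [-0.002  0.    -0.001] rows>= 1.8
```

```bash
python3 -m handwheel '10 -5.8 5 0 0 0 0.38;10 -5.8 25 0 0 0 0.38;10 -5.8 50 0 0 0 0.38;10 -5.8 70 0 0 0 0.38;10 -5.8 80 0 0 0 0.38;10 -5.8 85 0 0 0 0.38;10 -5.8 88 0 0 0 0.38;10 -5.8 89.5 0 0 0 0.38;10 -5.8 89.5 0 0 0 0.38'
```

```text
time_s: 17.65
ee_pos: [0.5949, 0.2316, 0.0259]
tool_rot: [0.0, 0.608, 0.794, 0.0]
force: [-0.5, 0.1, -1.1]
grip_width: 0.0459
gripper_force: 15.0
```

```bash
python3 -m handwheel '0 0 1 0 0 0 0.38;0 0 2 0 0 0 0.38;0 0 2 0 0 0 0.38;0 0 2 0 0 0 0.65;0 0 2 0 0 0 0.65;0 0 2 0 0 0 0.65;0 0 -5 0 0 0 0.65;0 0 -25 0 0 0 0.75;0 0 -60 0 0 0 1;0 0 -95 0 0 0 1;0 0 -120 0 0 0 1;0 0 -120 0 0 0 1'
python3 - <<'E'
from look import *
s=look(46); go(s,616.8,-67.5,145,5.8);go(s,616.8,-67.5,145,95.8)
E
```

```text
time_s: 18.85
ee_pos: [0.5961, 0.232, 0.1496]
tool_rot: [0.002, 0.607, 0.794, 0.003]
force: [-0.2, 0.8, 0.0]
grip_width: 0.0934
gripper_force: 0.0
[284. 208.]  ztop 51.9 rect [595.  230.8] [45.5 45.5] 15.5 circ [595.  231.3] 62.5
at [595.2 231.7 147.4] yaw 15.2 -> shift [-294.4  -57.6    2.2] turn [ 0.003 -0.     0.164] rows>= 6.0
at [595.2 231.7 147.4] yaw 15.2 -> shift [-294.4  -57.6    2.2] turn [ 0.003  0.002 -1.407] rows>= 9.4
```

The small square pot is in: rim at 51.9 mm, 15.5° against the saucer's 15.2°. Next is the large square pot.

```bash
python3 -m handwheel '-20 -4 0 0 0 0.02 1;-60 -12 0 0 0 0.04 1;-105 -20 0 0 0 0.06 1;-150 -29 0 0 0 0.09 1;-195 -38 0 0 0 0.12 1;-240 -47 0 0 0 0.14 1;-275 -54 1 0 0 0.16 1;-294 -57.5 2 0 0 0.164 1;-294 -57.5 20 0 0 0.164 1;-294 -57.5 32 0 0 0.164 1;-294 -57.5 32 0 0 0.164 1;-294 -57.5 32 0 0 0.164 1'
python3 - <<'E'
from look import *
s=look(64); go(s,616.8,-67.5,35,5.8)
E
```

```text
time_s: 20.1
ee_pos: [0.616, -0.0667, 0.1129]
tool_rot: [-0.001, 0.67, 0.742, -0.0]
force: [-0.7, 0.9, 0.5]
grip_width: 0.0951
gripper_force: 0.0
[ 67. 220.] EDGE ztop 69.3 rect [442.9 -78.7] [88.4 44.6] 10.3 circ [445.8 -92.9] 89.1
[291. 231.]  ztop 65.9 rect [618.5 -68.3] [64.5 66.4] 5.9 circ [618.  -68.3] 91.1
at [616.3 -66.7 113.5] yaw 5.8 -> shift [-0.8  0.4 78.5] turn [-0.    -0.     0.001] rows>= 1.6
```

```bash
python3 -m handwheel '-1.4 1.5 20 0 0 0 1;-1.4 1.5 45 0 0 0 1;-1.4 1.5 65 0 0 0 1;-1.4 1.5 76 0 0 0 1;-1.4 1.5 78 0 0 0 1;-1.4 1.5 78 0 0 0 1;-1.4 1.5 78 0 0 0 0.55;-1.4 1.5 78 0 0 0 0.55;-1.4 1.5 78 0 0 0 0.55;-1.4 1.5 78 0 0 0 0.55;-1.4 1.5 78 0 0 0 0.55;-1.4 1.5 78 0 0 0 0.55' 20
python3 -m handwheel '0 0 -10 0 0 0 0.55;0 0 -35 0 0 0 0.55;0 0 -65 0 0 0 0.55;0 0 -90 0 0 0 0.55;0 0 -95 0 0 0 0.55;0 0 -95 0 0 0 0.55'
python3 - <<'E'
from look import *
s=telemetry.state(); go(s,511,-376.5,130,-17.3)
E
```

```text
time_s: 21.35
ee_pos: [0.618, -0.0686, 0.0357]
tool_rot: [0.0, 0.671, 0.742, 0.0]
force: [0.0, 0.8, 4.4]
grip_width: 0.066
gripper_force: 20.0
time_s: 21.95
ee_pos: [0.6179, -0.0685, 0.1309]
tool_rot: [0.0, 0.67, 0.742, 0.0]
force: [-0.6, -0.0, -2.9]
grip_width: 0.0659
gripper_force: 20.0
at [617.9 -68.5 130.9] yaw 5.8 -> shift [-295.6 -137.4    0.8] turn [0.001 0.    0.403] rows>= 6.5
```

```bash
python3 -m handwheel '-15 -7 0 0 0 0.03 0.55;-45 -21 0 0 0 0.07 0.55;-80 -37 0 0 0 0.11 0.55;-115 -53 0 0 0 0.16 0.55;-150 -70 0 0 0 0.21 0.55;-185 -86 0 0 0 0.26 0.55;-220 -102 0 0 0 0.31 0.55;-250 -116 0 0 0 0.35 0.55;-275 -128 0 0 0 0.38 0.55;-290 -135 0 0 0 0.4 0.55;-295.5 -137.5 0 0 0 0.403 0.55;-295.5 -137.5 0 0 0 0.403 0.55'
python3 -m handwheel '0 0 0 0 0 0 0.55;0 0 0 0 0 0 0.55'
python3 - <<'E'
from look import *
s=look(12,'w6'); go(s,511,-376.5,39.7,-17.3)
E
```

```text
time_s: 23.15
ee_pos: [0.5104, -0.3765, 0.1296]
tool_rot: [-0.001, 0.806, 0.592, -0.0]
force: [0.5, -0.2, -1.6]
grip_width: 0.0655
gripper_force: 20.0
time_s: 23.35
ee_pos: [0.5112, -0.3753, 0.1303]
tool_rot: [-0.0, 0.805, 0.593, 0.0]
force: [0.9, 0.3, -1.6]
grip_width: 0.0659
gripper_force: 20.0
[345.  49.]  ztop 51.7 rect [ 596.4 -257.1] [44.2 44. ] 72.9 circ [ 596.4 -257.1] 45.4
[288. 229.]  ztop 160.3 rect [ 500.3 -408.8] [ 67.2 136.7] 72.9 circ [ 499.6 -412.2] 147.5
[288. 319.]  ztop 160.5 rect [ 475.6 -490.4] [ 34.1 132.2] 72.9 circ [ 475.3 -490.8] 135.4
at [ 511.3 -375.4  130.4] yaw -17.2 -> shift [-1.2  0.1 90.7] turn [-0.    -0.     0.001] rows>= 1.8
```

View pics/w6.png

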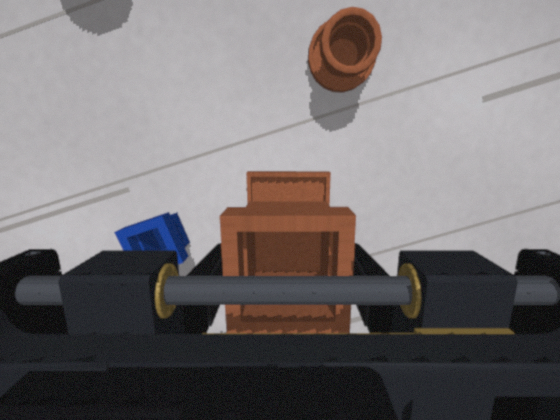

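The saucer at columns 247–330, row 172 is parallel to the held pot and centred under it. I'll lower it.

```bash
python3 -m handwheel '-1 0 20 0 0 0 0.55;-1 0 45 0 0 0 0.55;-1 0 65 0 0 0 0.55;-1 0 78 0 0 0 0.55;-1 0 84 0 0 0 0.55;-1 0 88 0 0 0 0.55;-1 0 90 0 0 0 0.55;-1 0 90 0 0 0 0.55;-1 0 90 0 0 0 0.55'
```

```text
time_s: 24.3
ee_pos: [0.5107, -0.3775, 0.0409]
tool_rot: [0.0, 0.805, 0.593, 0.0]
force: [-0.8, -0.1, -1.7]
grip_width: 0.0658
gripper_force: 20.0
```

```bash
python3 -m handwheel '0 0 0.8 0 0 0 0.55;0 0 1.5 0 0 0 0.55;0 0 1.5 0 0 0 0.55;0 0 1.5 0 0 0 0.85;0 0 1.5 0 0 0 0.85;0 0 1.5 0 0 0 0.85;0 0 -5 0 0 0 0.85;0 0 -25 0 0 0 0.9;0 0 -60 0 0 0 1;0 0 -95 0 0 0 1;0 0 -130 0 0 0 1;0 0 -150 0 0 0 1'
python3 -m handwheel '0 0 0 0 0 0 1;0 0 0 0 0 0 1;0 0 0 0 0 0 1'
python3 - <<'E'
from look import *
s=look(64)
for n in('top','scene'):
    p,d=optics.camera(n); cv2.imwrite(f'pics/{n}9.png',p[...,::-1]); m=optics.camera_model(n); print(n)
    for c,uv,_ in blobs(p,60,4000):
        uv=uv[d[uv[:,1],uv[:,0]]>0]; P=cloud(m,uv,d)*1e3; zt=np.percentile(P[:,2],95)
        if 30<zt<90:
            r=cv2.minAreaRect(P[P[:,2]>zt-8][:,:2].astype(np.float32)); print(c.round(),'ztop %.1f'%zt,np.round(r[0],1),np.round(r[1],1),round(r[2],1))
E
```

```text
time_s: 25.5
ee_pos: [0.511, -0.3777, 0.1938]
tool_rot: [0.002, 0.805, 0.593, 0.0]
force: [1.0, -1.3, -0.2]
grip_width: 0.0951
gripper_force: 0.0
time_s: 25.8
ee_pos: [0.5101, -0.377, 0.1892]
tool_rot: [-0.001, 0.805, 0.593, -0.0]
force: [-0.3, -0.4, -0.0]
grip_width: 0.0947
gripper_force: 0.0
[334.  65.]  ztop 51.8 rect [ 596.5 -256.7] [44.1 43.8] 72.8 circ [ 596.5 -257.1] 45.2
[289. 203.]  ztop 69.9 rect [ 510.7 -376.9] [64.6 65.1] 72.8 circ [ 510.8 -376.3] 90.2
top
[372. 194.] ztop 51.8 [ 595.5 -253.8] [39.9 38.8] 6.5
[209. 199.] ztop 52.8 [593.7 229. ] [43.2 46.2] 15.4
[414. 221.] ztop 70.1 [ 478.2 -327.4] [ 66.9 177.8] 41.5
scene
[340. 164.] ztop 52.8 [598.4 226.8] [44.8 46.3] 16.6
[214. 202.] ztop 70.5 [433.9 -93.9] [60.4 64. ] 45.3
[217. 282.] ztop 52.7 [ 600.  -258.8] [41.6 40.8] 74.0
[142. 298.] ztop 70.5 [ 512.8 -379.3] [64.6 67.1] 72.6
```

View pics/scene9.png

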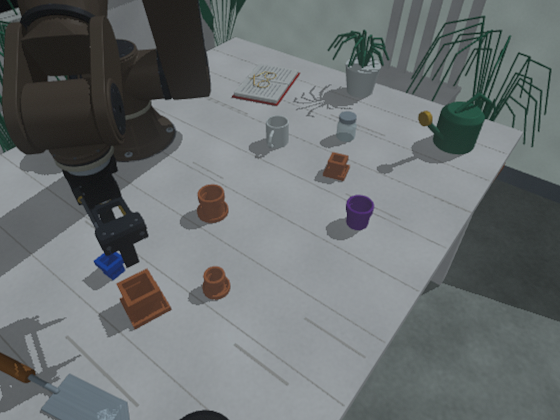

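View pics/top9.png

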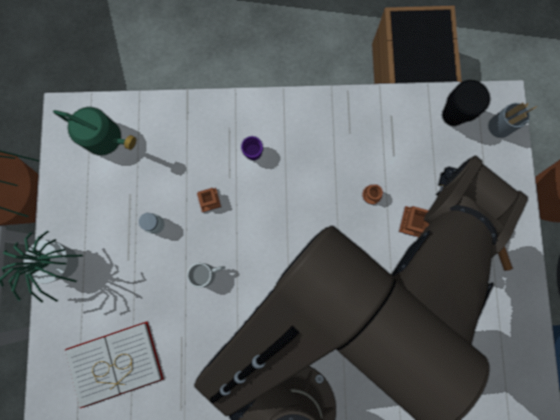

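Scene and top both show all four pots upright in their saucers: (214,202), (217,282), (340,164) and (142,298) in the scene view. The rims stand 4 mm higher than on the table, and the mug, jar and look-alikes haven't moved. The gripper is clear, so I'm handing in.

```bash
python3 -c "
from station import robot; print(robot.sign_off())"
```

```text
the job is handed in; nothing more can be done
None
```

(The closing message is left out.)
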